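Clamp a clay mould ring on the moulding board

ROBOT

A 6-joint arm with a two-finger parallel gripper is mounted at the origin on the work surface. World frame = base frame: x ahead of the robot, y to its left, z up, the work surface at z = 0. Lengths are in mm, angles in rad, forces in N, time in s.
With the tool pointing down it reaches from about 350 to 975 mm from the base axis. Payload 7.1 kg.
Tool frame: the origin (TCP) lies midway between the tips of the shut fingers; the grasp point (between the pads) lies 19 mm behind it (ctrl.tcp_to_grasp is the distance from the TCP to the grasp point, in mm); z points along the fingers, y is the line along which they close (so a half turn about z gives the same grasp; the last joint's range is limited). The gripper opens to 88 mm and grips with 3 to 60 N. Pads are 20 mm wide; open, the fingers measure 115 mm over their backs; the gripper's body (75 mm by 178 mm) begins 61 mm behind the grasp point.
Start: joints at [1.228, 0.423, 1.63, -0, 1.089, -0.019], TCP at [198.825, 592.514, 222.675] pointing down, gripper open.
Joint ranges: [-3, 3], [-0.9, 2.11], [0.09, 2.58], [-1.31, 4.45], [0.11, 2.69], [-2.54, 2.54]. Speed limits (rad/s): [2.39, 2.39, 3.01, 3.14, 3.14, 3.14].

INTERFACE

Orientations are given as a rotation vector (axis times angle).
In Python, from workcell import get_obs, cams, ticket, boxes_of, ctrl gives the robot as it stands.
- The arm moves only by the shell command python3 -m creep 'ROWS' [OPENING]. ROWS is JSON, one flat list of numbers, 4 for each row, row after row: the shift along the world's x, y, z in m, then the turn about the world's z in rad. In form: [tx, ty, tz, spin, tx, ty, tz, spin, ...]. A call has 1 to 10 rows; each row is the pose to reach, as a shift and turn from the pose commanded when the call began; what a row does not reach only later rows make up. A row lasts 1/12 s, in which the tool goes at most 41.7 mm and 7.16 degrees, less where a joint would pass 70% of its speed; a pose out of reach is approached as far as the arm can. A call with a gripper value outside its range is refused whole. OPENING is the opening, from 0 (shut) to 1 (fully open), set as the call begins (- or left out, the last holds). The fingers move at their own pace and stop on an object; the grip force is fixed at half the most. Time passes only in rows, so rows that repeat a pose let the fingers close. It gives the time, the measured TCP pose, the force, the opening and the grip force at its end, in the units of the state.
- get_obs(): the state, without advancing time (a new reading comes with each control period).
- cams.get_image(name): name is "scene" or "top"; returns (picture, depth): 384x512x3 uint8, red, green, blue; 384x512 float32, mm along the optical axis (not along the pixel's ray), 0 where there is no reading.
- cams.get_calibration(name): a dict with "mtx" (3x3 intrinsics, pixels), "R" (3x3) and "t" (3): a world point X has camera coordinates R X + t. Camera axes: x right, y down, z forward; pixel columns grow to the right and rows downward; lengths in mm; the calibration is good to about 2 mm. A picture is of the moment at which its call begins. get_calibration takes no time and is no camera call.
- ticket.close_job(): hands the job in; it is judged then, once.
Trained networks look in the newest picture that a camera, given by its name, has taken for a name from the list of things; names that differ only in an ending like _2 or _b are one class to them, and where a whole thing is asked for, a point or a joint stands for the part that bears it (a point fixed in the world has none). Each returns a list of dicts, best first, with "score" (0 to 1); they miss things now and then, are a little off and sometimes report something else, mostly with a low value. They report only what shows in the picture. A call takes as long as a camera call. They do not tell look-alikes from the thing itself.
- boxes_of(camera, target): "centre" ([column, row] in pixels, amid what is visible of it).
The state is a dict: "t": time; "qpos": joint angles; "qvel": joint speeds; "joint_torque": joint torques, N m; "ee_pos": TCP position; "orientation": TCP orientation; "ft_force": force on the tool from outside, world axes, zero at the start; "moment": the same for the moment, N m; "width": finger opening in mm; "grasp_force": force on a finger pad.
Only numpy, scipy, OpenCV 4.12 (cv2) and the standard library are available. Lean on these libraries where they do the work, as an engineer would, in place of code of your own. Each camera call takes 0.05 s, during which the arm holds its last target. There are 200 camera calls.

TASK

Slide the clay mould ring along the board until it rests against both brass stop pegs, then push the red clamp handle over past its centre so that it snaps shut and its rubber foot holds the ring down on the rim. Be gentle: the ring chips and the clamp bends if pushed hard (keep every push under 20 N), keep the ring flat on the board, and leave everything else on the bench alone.

Things in the scene. Friction and masses are not known exactly. Their poses are not given: they have to be found in the camera images.
- board: Fixed dark steel board, x -180..+200, y +-150, 12 mm thick. Origin: underside, on the table; +x: the way the ring slides. Two 16 mm thick, 30 mm high brass pegs and the blue clamp are bolted on as one unit, shifted anywhere within +-12 mm along x (not measured: look or feel). A ring against both pegs has its centre at y=0, x=shift; the pegs are 60 mm beyond that centre, 42 mm to either side.
- ring: Loose terracotta ring, 130 mm outside, 106 mm inside, 45 mm high, 0.3 to 0.55 kg. Origin: centre of its underside. Starts with its centre 38 to 107 mm short of home and up to 20 mm to the side. It passes under the open clamp's foot. If left over 6 mm short of home, the foot misses it. A shut clamp blocks its way.
- toggle (a joint): Rocker, rad: 0 open, about 0.92 shut on the ring, 1.0 end. Spring over centre at 0.75: below it flies back, above it snaps shut alone. Needs about 9 N at the grip to start, 0 at centre, if pushed along its arc (rubbing adds). Pivot along board y, 115 mm beyond the home centre, 69 mm above the table; grip: red bar along board y, 64 x 18 mm, 100 mm from the pivot, leaning 0.45 rad away from the ring at 0; closing swings it towards the ring.
- plug: Bystander on the board beside the clamp: upright steel plug, 32 mm wide, 30 mm high. Origin: centre of its underside.
- cup: Bystander on the board beside the clamp: small copper cup, 42 mm wide, 40 mm high. Origin: centre of its underside.
- spare_ring: Bystander: dark iron ring on the table, 120 mm outside, 50 mm high. Origin: centre of its underside. Other clutter (bowl, brush, hammer, jar, none over 100 mm high) lies over 0.3 m to the left or right of the robot's centre line.
There are look-alikes about, which are no part of the job. What is meant by the ring is not blue or turquoise, and is the smaller of those in its own colour.

How it is judged:
By the outcome, as a careful person would: the job done as asked, in the order asked, and still so for the second after the job is handed in, with the robot touching nothing.
It also fails if it takes over 72 s, if anything falls off the work surface, if the arm or the gripper's body presses on something with over 40 N, if the wrist force passes 120 N, or if a joint passes its speed limit or range.

## Working session

There is one attempt and no reset: what is moved stays moved. The work goes in short steps, Python scripts to look and compute and a shell command to move; the robot and the scene stay as the last step left them, time stands still between calls to the robot, and variables do not carry over. Pictures are saved under pics/ and viewed, at most 10 in all, crops included, and the job is handed in when it is done.

```bash
mkdir -p pics; cat > h.py <<'E'
import numpy as np,cv2
from workcell import get_obs,cams,ticket,boxes_of,ctrl
def world(cam,u,v,d):
    c=cams.get_calibration(cam);K=np.array(c["mtx"]);R=np.array(c["R"]);t=np.array(c["t"])
    p=np.linalg.inv(K)@np.array([u,v,1.])*d
    return R.T@(p-t)
def cloud(cam,D):
    c=cams.get_calibration(cam);K=np.array(c["mtx"]);R=np.array(c["R"]);t=np.array(c["t"])
    v,u=np.mgrid[:D.shape[0],:D.shape[1]]
    P=np.stack([(u-K[0,2])/K[0,0]*D,(v-K[1,2])/K[1,1]*D,D],-1)
    return (P-t)@R
E
python3 - <<'E'
from h import *
for n in("top","scene"):
    I,D=cams.get_image(n);cv2.imwrite(f"pics/{n}0.png",I[:,:,::-1]);np.savez(f"{n}0.npz",I=I,D=D)
    W=cloud(n,D)
    for o in("ring","toggle","plug","cup","spare_ring","board"):
        for b in boxes_of(n,o)[:4]:
            u,v=b["centre"];i,j=int(round(v)),int(round(u))
            print(n,o,round(b["score"],2),[round(u),round(v)],W[i,j].round() if D[i,j]>0 else None,I[i,j])
E
```

```text
top ring 0.88 [370, 114] [ 812. -321.    2.] [151  96  67]
top ring 0.85 [381, 169] [ 610. -349.    9.] [184  97  57]
top ring 0.77 [302, 167] [612. -74.  22.] [172 102  77]
top ring 0.76 [387, 258] [ 307. -349.   28.] [ 28  81 196]
top toggle 0.8 [220, 182] [530. 194. 165.] [237  30  26]
top toggle 0.3 [268, 183] [557.  42.  11.] [121 118 123]
top cup 0.7 [227, 218] [435. 180.  19.] [170  86  53]
top spare_ring 0.64 [142, 211] [458. 470.   5.] [79 44 29]
scene ring 0.94 [112, 183] [ 794. -228.   40.] [  0 228 217]
scene ring 0.93 [208, 183] [553. -80.  11.] [125 130 136]
scene ring 0.76 [164, 154] [ 573. -317.   -3.] [170 100  59]
scene ring 0.75 [239, 126] [ 325. -223.   56.] [ 28  77 163]
scene toggle 0.65 [262, 195] [571. 202. 162.] [170  43  41]
scene plug 0.58 [216, 234] [674. 140.  41.] [249 248 242]
scene cup 0.54 [294, 203] [437. 180.  46.] [194 103  63]
scene spare_ring 0.98 [349, 278] [518. 459.  50.] [132 124 123]
scene board 0.64 [232, 212] [570.  67.   7.] [111  95  74]
```

View pics/top0.png

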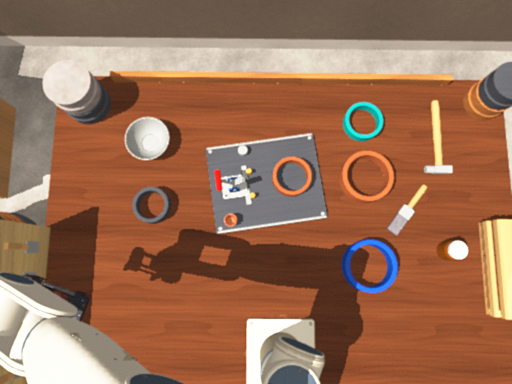

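View pics/scene0.png

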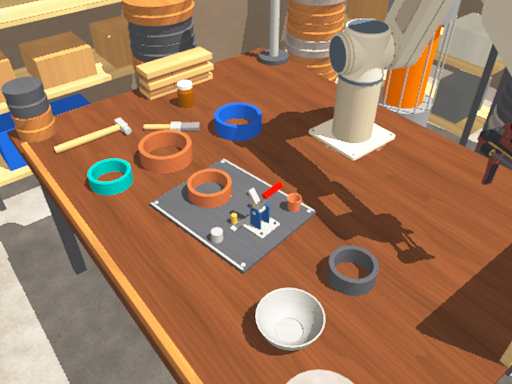

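The orange rings are at top (292,176) on the board and (368,176) on the table. The one on the board is smaller, so it fits; the turquoise and blue ones are excluded. I'll fit both to confirm and measure the board axes, pegs and grip.

```bash
python3 - <<'E'
from h import *
for n in("top","scene"):
    z=np.load(f"{n}0.npz");I,D=z["I"],z["D"];W=cloud(n,D);H=cv2.cvtColor(I,cv2.COLOR_RGB2HSV).astype(int)
    h,s,v=H[...,0],H[...,1],H[...,2];ok=(D>0)
    def inb(x0,x1,y0,y1,z0,z1):return ok&(W[...,0]>x0)&(W[...,0]<x1)&(W[...,1]>y0)&(W[...,1]<y1)&(W[...,2]>z0)&(W[...,2]<z1)
    def circ(m):
        P=W[m];(c,r)=cv2.minEnclosingCircle(P[:,:2].astype(np.float32));print(n,"circ",np.round(c,1),"dia",round(2*r,1),"z med",np.median(P[:,2]).round(1),m.sum())
    org=(h<15)&(s>120)
    circ(inb(480,700,-150,40,49,66)&org); circ(inb(480,720,-450,-200,36,60)&org)
    red=inb(450,650,60,300,100,230)&((h<6)|(h>174))&(s>170)
    P=W[red];print("red",P.mean(0).round(1),P.min(0).round(1),P.max(0).round(1),cv2.minAreaRect(P[:,:2].astype(np.float32)))
    yel=inb(450,700,20,200,36,50)&(h>15)&(h<32)&(s>120)
    nn,L=cv2.connectedComponents(yel.astype(np.uint8))
    for k in range(1,nn):
        if (L==k).sum()>3:print("peg",W[L==k].mean(0).round(1),(L==k).sum(),np.argwhere(L==k).mean(0).round()[::-1])
    b=inb(400,760,-180,280,5,20)&(s<90)
    b=cv2.morphologyEx(b.astype(np.uint8),cv2.MORPH_OPEN,np.ones((3,3)))
    nn,L,st,_=cv2.connectedComponentsWithStats(b);k=1+np.argmax(st[1:,4])
    P=W[L==k];r=cv2.minAreaRect(P[:,:2].astype(np.float32));print("board",r,cv2.boxPoints(r).round().tolist(),np.median(P[:,2]))
I=np.load("top0.npz")["I"];a=cv2.resize(I[120:240,190:400],None,fx=3.8,fy=3.8,interpolation=cv2.INTER_CUBIC);cv2.imwrite("pics/crop1.png",a[:,:,::-1])
E
```

```text
top circ [575.7 -35.1] dia 130.9 z med 56.2 406
top circ [ 578.2 -286.5] dia 173.6 z med 56.5 610
red [537.2 201.1 166. ] [505.2 190.5 159.2] [567.7 210.1 171.4] ((536.5073852539062, 201.1701202392578), (63.341514587402344, 15.771411895751953), 6.101477146148682)
peg [593.3 109.2  43.2] 16 [248. 170.]
peg [510.5  95.8  40.9] 17 [252. 195.]
board ((560.7841186523438, 51.31748962402344), (301.2137451171875, 380.9294128417969), 8.675780296325684) [[383.0, 217.0], [441.0, -160.0], [738.0, -114.0], [681.0, 262.0]] 11.851369371528195
scene circ [578.1 -33. ] dia 133.5 z med 55.3 462
scene circ [ 583.2 -287.1] dia 178.6 z med 53.5 848
red [541.8 204.7 164. ] [509.8 191.1 155.4] [571.8 213.8 169.6] ((540.4744262695312, 202.92164611816406), (64.26786041259766, 16.37216567993164), 9.134653091430664)
peg [597.7 111.8  41.1] 22 [233. 216.]
board ((563.1572265625, 52.20323181152344), (302.75384521484375, 382.9437561035156), 8.88302993774414) [[384.0, 218.0], [443.0, -160.0], [742.0, -114.0], [683.0, 265.0]] 11.419046214127874
```

View pics/crop1.png

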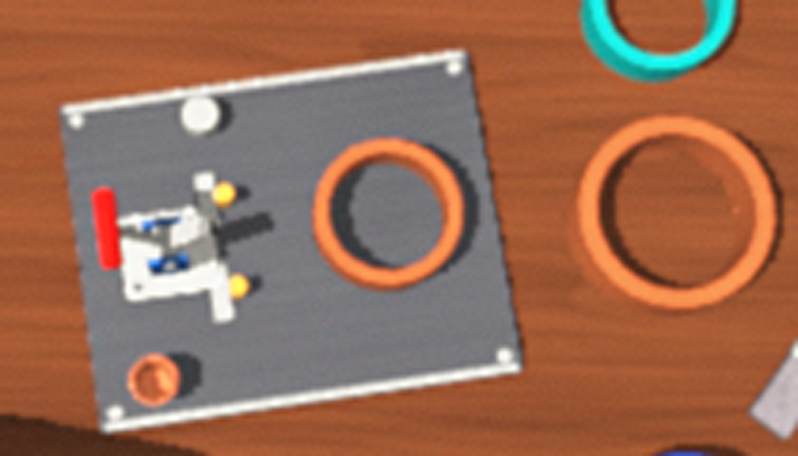

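The crop confirms it: the ring on the board, crop (390,212), fits as 130 mm across, while the look-alike at crop (678,212) is about 174 mm. The board's x direction is u≈(-0.152, 0.988), home is about (562, 43), and the ring is about 79 mm short with almost no side offset. The plan is to push from behind with partly open fingers, so the two contacts keep the ring centred.

```bash
python3 - <<'E'
from h import *
from scipy.spatial.transform import Rotation as R
o=get_obs();M=R.from_rotvec(o["orientation"]).as_matrix();print(o["t"],o["ee_pos"],M.round(3).tolist(),o["width"],o["ft_force"])
y=M[:2,1];a=np.degrees(np.arctan2(y[1],y[0]));print("tool y ang",a,"spin to 8.7:",np.radians((8.75-a+90)%180-90))
E
python3 -m creep '[0.2,-0.36,0.02,0, 0.2,-0.36,0.02,0, 0.2,-0.36,0.02,0, 0.2,-0.36,0.02,0, 0.2,-0.36,0.02,0, 0.2,-0.36,0.02,0, 0.2,-0.36,0.02,0, 0.2,-0.36,0.02,0, 0.2,-0.36,0.02,0, 0.2,-0.36,0.02,0]' 0.68
```

```text
0.7 [198.81424117 592.52670506 222.71117754] [[-0.948, 0.318, 0.0], [0.318, 0.948, 0.0], [0.0, 0.0, -1.0]] 87.52547277111027 [-0.22036533  0.5202481   0.59684157]
tool y ang 71.44804076198139 spin to 8.7: -1.0942872458461896
t: 1.53
ee_pos: [399.6, 230.4, 243.1]
orientation: [0.507, 3.1, 0.001]
ft_force: [0.4, 0.3, 0.1]
width: 59.9
grasp_force: 0.0
```

```bash
python3 -m creep '[0.19,-0.354,0,-1.094, 0.19,-0.354,0,-1.094, 0.19,-0.354,0,-1.094, 0.19,-0.354,0,-1.094, 0.19,-0.354,0,-1.094, 0.19,-0.354,0,-1.094, 0.19,-0.354,0,-1.094, 0.19,-0.354,0,-1.094, 0.19,-0.354,0,-1.094, 0.19,-0.354,0,-1.094]' && python3 - <<'E'
from h import *
I,D=cams.get_image("scene");cv2.imwrite("pics/s1.png",I[:,:,::-1])
from scipy.spatial.transform import Rotation as R
o=get_obs();M=R.from_rotvec(o["orientation"]).as_matrix();print(o["ee_pos"],M.round(3).tolist())
E
```

```text
t: 2.37
ee_pos: [590.3, -125.0, 242.9]
orientation: [2.052, 2.377, 0.0]
ft_force: [-0.0, 0.7, 0.1]
width: 60.1
grasp_force: 0.0
[ 592.1116356  -127.81753963  242.94856249] [[-0.148, 0.989, 0.003], [0.989, 0.148, -0.003], [-0.003, 0.003, -1.0]]
```

View pics/s1.png

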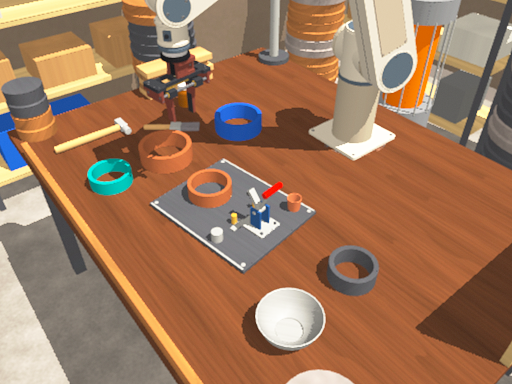

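The gripper is hanging behind the ring, around (180,100), with the ring at (210,187) still in place. Next I lower it.

```bash
python3 -m creep '[0,0,-0.04,0, 0,0,-0.08,0, 0,0,-0.12,0, 0,0,-0.15,0, 0,0,-0.18,0, 0,0,-0.2,0, 0,0,-0.213,0, 0,0,-0.213,0, 0,0,-0.213,0, 0,0,-0.213,0]'
```

```text
t: 3.25
ee_pos: [589.9, -121.7, 31.1]
orientation: [2.044, 2.383, 0.002]
ft_force: [-0.1, -0.3, 1.1]
width: 60.0
grasp_force: 0.0
```

```bash
python3 -m creep '[-0.0015,0.008,-0.004,0, -0.0024,0.014,-0.004,0, -0.003,0.018,-0.004,0, -0.0037,0.022,-0.004,0, -0.0044,0.026,-0.004,0, -0.0051,0.03,-0.004,0, -0.0058,0.034,-0.004,0, -0.0065,0.038,-0.004,0, -0.0072,0.042,-0.004,0, -0.0078,0.0454,-0.004,0]'; python3 -m creep '[-0.0007,0.004,0,0, -0.0014,0.008,0,0, -0.0021,0.012,0,0, -0.0027,0.016,0,0, -0.0034,0.02,0,0, -0.0041,0.024,0,0, -0.0048,0.028,0,0, -0.0053,0.031,0,0, -0.0058,0.034,0,0, -0.006,0.035,0,0]'
```

```text
t: 4.08
ee_pos: [581.0, -75.7, 25.8]
orientation: [2.045, 2.385, 0.0]
ft_force: [0.5, -1.9, 2.1]
width: 59.6
grasp_force: 1.4
t: 4.92
ee_pos: [574.9, -40.6, 25.6]
orientation: [-2.045, -2.385, 0.0]
ft_force: [0.1, -2.0, 1.7]
width: 59.6
grasp_force: 1.3
```

```bash
python3 -m creep '[-0.0006,0.003,0,0, -0.001,0.006,0,0, -0.0015,0.009,0,0, -0.0019,0.011,0,0, -0.0019,0.011,0,0]'; python3 -m creep '[-0.0002,0.001,0,0, -0.0003,0.002,0,0, -0.0003,0.002,0,0]';  python3 -m creep '[-0.0002,0.001,0,0, -0.0003,0.002,0,0, -0.0003,0.002,0,0]'
```

```text
t: 5.33
ee_pos: [572.9, -29.5, 25.6]
orientation: [-2.045, -2.385, -0.0]
ft_force: [0.3, 0.1, -0.1]
width: 59.8
grasp_force: 0.2
t: 5.58
ee_pos: [572.6, -27.9, 25.6]
orientation: [-2.045, -2.384, 0.0]
ft_force: [0.6, -0.8, 0.0]
width: 60.1
grasp_force: 0.4
t: 5.83
ee_pos: [572.4, -26.0, 25.6]
orientation: [-2.045, -2.385, 0.0]
ft_force: [-0.2, -0.3, -0.2]
width: 59.7
grasp_force: 0.5
```

```bash
python3 - <<'E'
from h import *
n="top";I,D=cams.get_image(n);np.savez("top1.npz",I=I,D=D);W=cloud(n,D)
n2="scene";J,_=cams.get_image(n2)
a=np.hstack([cv2.resize(I[130:235,200:310],(420,400)),cv2.resize(J[150:250,160:265],(380,400))[:, :380]]);cv2.imwrite("pics/c2.png",a[:,:,::-1])
E
```

```text
(no output)
```

View pics/c2.png

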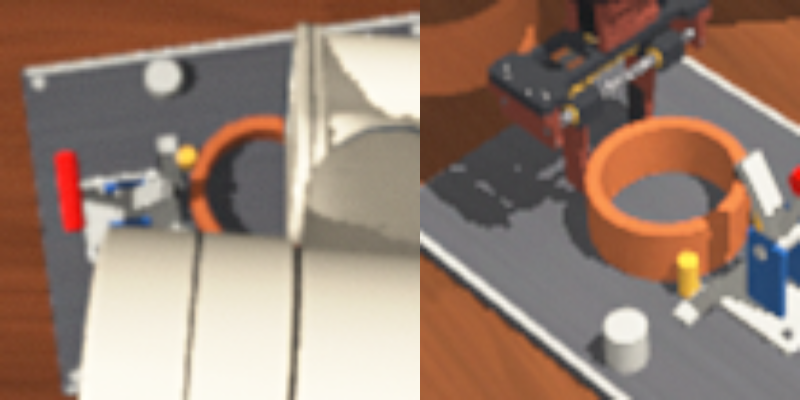

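The ring's rim at crop (195,185) is nearly at the peg at (187,157) and nothing has been disturbed. I'll keep creeping forward until I feel the pegs.

```bash
for i in 1 2 3; do python3 -m creep '[-0.0001,0.0007,0,0, -0.0002,0.0015,0,0, -0.0002,0.0015,0,0]' | grep -E "ee_pos|ft_|t:"; done
```

```text
t: 6.18
ee_pos: [572.2, -24.5, 25.6]
ft_force: [-0.6, -0.4, -1.4]
t: 6.43
ee_pos: [572.4, -23.2, 25.7]
ft_force: [1.5, -2.6, -1.2]
t: 6.68
ee_pos: [573.0, -22.6, 26.0]
ft_force: [2.4, -8.4, 0.1]
```

Contact with the pegs at about 8.7 N, and the TCP is at the predicted spot. I'll back off, rise, shut the fingers, and check on the way to the handle.

```bash
python3 -m creep '[0,0,0,0, 0.0006,-0.004,0,0, 0.0015,-0.01,0,0, 0.003,-0.02,0,0, 0.0045,-0.03,0,0, 0.006,-0.04,0,0, 0.006,-0.04,0.03,0, 0.006,-0.04,0.07,0, 0.006,-0.04,0.11,0, 0.006,-0.04,0.15,0]' | grep -E "ee_pos|ft_"; python3 -m creep '[0.006,-0.04,0.04,0, 0.012,-0.07,0.07,0, 0.018,-0.10,0.07,0, 0.02,-0.13,0.07,0, 0.02,-0.16,0.07,0, 0.02,-0.19,0.07,0, 0.02,-0.19,0.07,0]' 0
python3 - <<'E'
from h import *
for n in("top","scene"):
    I,D=cams.get_image(n);W=cloud(n,D);H=cv2.cvtColor(I,cv2.COLOR_RGB2HSV).astype(int)
    h,s=H[...,0],H[...,1]
    m=(D>0)&(W[...,0]>470)&(W[...,0]<680)&(W[...,1]>-60)&(W[...,1]<130)&(W[...,2]>47)&(W[...,2]<66)&(h<15)&(s>120)
    nn,L,st,_=cv2.connectedComponentsWithStats(m.astype(np.uint8));m=L==1+np.argmax(st[1:,4])
    P=W[m];(c,r)=cv2.minEnclosingCircle(P[:,:2].astype(np.float32));d=np.array(c)-[562.5,41.6]
    print(n,np.round(c,1),2*r,m.sum(),"board xy",d@[-.152,.988],d@[-.988,-.152],np.percentile(P[:,2],[5,50,95]))
    if n=="top":A=I[130:235,200:310]
    else:B=I[150:250,160:265]
a=np.hstack([cv2.resize(A,(400,400)),cv2.resize(B,(400,400))]);cv2.imwrite("pics/c3.png",a[:,:,::-1])
E
```

```text
ee_pos: [577.4, -62.5, 177.0]
ft_force: [0.5, -0.5, 0.0]
t: 8.1
ee_pos: [597.4, -257.3, 245.8]
orientation: [2.049, 2.379, -0.001]
ft_force: [-1.2, -0.0, 0.6]
width: 16.8
grasp_force: 0.0
top [562.2  44.7] 130.02120971679688 417 board xy 3.072314669799803 -0.18506364135742165 [51.37099738 56.48897133 60.86866098]
scene [566.3  45. ] 134.16592407226562 498 board xy 2.765004107666014 -4.263263928222656 [48.34736528 55.17754696 58.75512452]
```

View pics/c3.png

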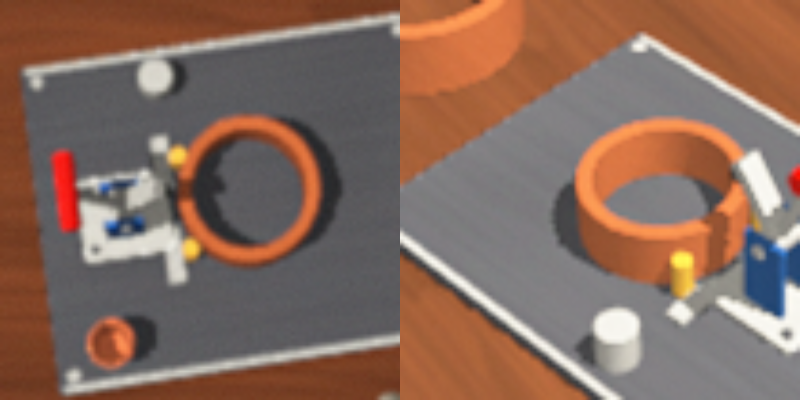

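The top view shows the rim against both pegs, at crop (178,157) and (191,249), with the centre at board y≈0 and x≈3. Next I move the shut fingers behind the handle.

```bash
python3 -m creep '[-0.005,0.04,0,0, -0.01,0.08,0,0, -0.015,0.12,0,0, -0.02,0.16,0,0, -0.025,0.2,0,0, -0.03,0.24,0,0, -0.035,0.28,0,0, -0.042,0.32,0,0, -0.048,0.36,0,0, -0.053,0.4,0,0]' 0|grep ee_; python3 -m creep '[-0.006,0.04,0,0, -0.01,0.08,0,0, -0.011,0.093,0,0, -0.011,0.093,0,0, -0.011,0.093,0,0, -0.011,0.093,0,0]'
```

```text
ee_pos: [543.2, 151.2, 245.8]
t: 9.53
ee_pos: [533.5, 240.7, 245.5]
orientation: [-2.045, -2.385, 0.001]
ft_force: [0.6, -0.5, -0.6]
width: 0.7
grasp_force: 0.0
```

```bash
python3 -m creep '[0,0,-0.03,0, 0,0,-0.055,0, 0,0,-0.075,0, 0,0,-0.089,0, 0,0,-0.089,0, 0,0,-0.089,0]'|grep -E "ee_|ft_"
python3 - <<'E'
from h import *
I,D=cams.get_image("scene");cv2.imwrite("pics/c4.png",cv2.resize(I[120:260,190:350],(800,600)[:1]+(600,))[:,:,::-1])
E
```

```text
ee_pos: [533.8, 239.9, 156.3]
ft_force: [-0.4, -0.2, -0.1]
```

View pics/c4.png

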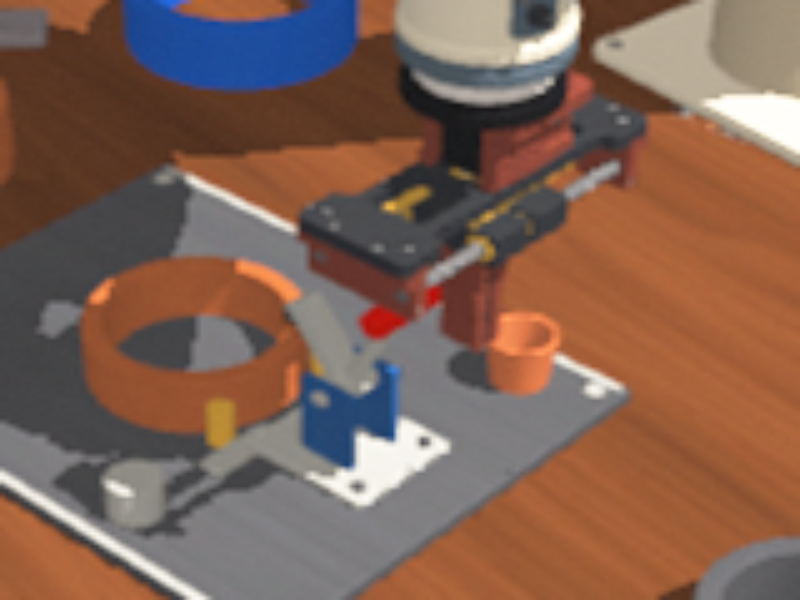

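The closed fingers hang just behind the red bar, which is at crop (400,315), and clear of the cup at (525,350). Now I push towards the ring along the arc.

```bash
python3 -m creep '[0.0009,-0.006,0,0, 0.0018,-0.012,0,0, 0.0024,-0.016,0,0, 0.0027,-0.018,0,0, 0.0029,-0.019,0,0, 0.003,-0.02,0,0, 0.003,-0.02,0,0]'|grep -E "ee_|ft_"; python3 -m creep '[0.0003,-0.002,0.0005,0, 0.0006,-0.004,0.0015,0, 0.0008,-0.005,0.002,0, 0.0008,-0.005,0.002,0]'|grep -E "ee_|ft_"
```

```text
ee_pos: [537.0, 221.3, 156.8]
ft_force: [-0.6, -0.8, 0.4]
ee_pos: [537.5, 217.7, 158.6]
ft_force: [-1.1, 6.5, -0.9]
```

```bash
python3 -m creep '[0.0005,-0.003,0.0014,0, 0.0009,-0.006,0.0026,0, 0.0014,-0.009,0.0037,0]'|grep -E "ee_|ft_"; python3 -m creep '[0.0005,-0.003,0.0011,0, 0.0009,-0.006,0.002,0, 0.0014,-0.009,0.0028,0]'|grep -E "ee_|ft_"
```

```text
ee_pos: [538.9, 209.2, 162.7]
ft_force: [-2.8, 7.4, 2.8]
ee_pos: [540.4, 200.4, 166.0]
ft_force: [-4.5, 8.5, 6.4]
```

The force has an upward part, so the tip is riding on the bar's upper half. I'll ease back slightly and lower it 8 mm before going on.

```bash
python3 -m creep '[-0.0005,0.003,-0.002,0, -0.0008,0.005,-0.005,0, -0.0008,0.005,-0.009,0, -0.0008,0.005,-0.011,0, -0.0008,0.005,-0.011,0]'|grep -E "ee_|ft_"; python3 -m creep '[0.0003,-0.002,0.0005,0, 0.0007,-0.005,0.001,0, 0.0007,-0.005,0.001,0]'|grep -E "ee_|ft_"
```

```text
ee_pos: [540.8, 205.9, 155.2]
ft_force: [0.1, 9.4, 3.3]
ee_pos: [541.6, 200.5, 156.6]
ft_force: [-1.3, 8.9, 6.2]
```

```bash
python3 -m creep '[0.0005,-0.003,0.0012,0, 0.0009,-0.006,0.0024,0, 0.0014,-0.009,0.0034,0]'|grep -E "ee_|ft_"; python3 -m creep '[0.0005,-0.003,0.0006,0, 0.0009,-0.006,0.0012,0, 0.0014,-0.009,0.0015,0]'|grep -E "ee_|ft_"
```

```text
ee_pos: [543.0, 191.1, 159.4]
ft_force: [1.4, 6.8, -1.0]
ee_pos: [544.5, 181.9, 161.0]
ft_force: [1.4, 5.7, 3.3]
```

```bash
python3 -m creep '[0.0005,-0.003,0.0001,0, 0.0009,-0.006,0.0001,0, 0.0014,-0.009,0,0, 0.0018,-0.012,-0.0003,0, 0.0023,-0.015,-0.0006,0]'|grep -E "ee_|ft_"; python3 -m creep '[0.0005,-0.003,-0.0005,0, 0.0009,-0.006,-0.001,0, 0.0014,-0.009,-0.0017,0]'|grep -E "ee_|ft_";  python3 -m creep '[0.0005,-0.003,-0.0008,0, 0.0009,-0.006,-0.0016,0, 0.0014,-0.009,-0.0025,0]'|grep -E "ee_|ft_"
```

```text
ee_pos: [545.7, 165.4, 159.6]
ft_force: [0.2, 3.2, 1.5]
ee_pos: [546.6, 155.8, 157.4]
ft_force: [-0.4, 0.8, 1.2]
ee_pos: [548.1, 146.7, 154.9]
ft_force: [-0.1, -0.0, 0.6]
```

```bash
python3 -m creep '[0.0005,-0.003,-0.0008,0, 0.0008,-0.005,-0.0015,0, 0.0008,-0.005,-0.0015,0]'|grep -E "ee_|ft_"; python3 - <<'E'
from h import *
I,D=cams.get_image("scene");W=cloud("scene",D);H=cv2.cvtColor(I,cv2.COLOR_RGB2HSV).astype(int)
m=(D>0)&(W[...,2]>100)&(W[...,2]<200)&((H[...,0]<4)|(H[...,0]>176))&(H[...,1]>205)&(W[...,0]>470)&(W[...,0]<600)&(W[...,1]>50)&(W[...,1]<250)
P=W[m];print(m.sum(),P.mean(0),np.array([(p[:2]-[562.1,44.1])@[-.152,.988] for p in P]).mean() if len(P) else 0)
cv2.imwrite("pics/c5.png",cv2.resize(I[120:260,190:350],(800,600))[:,:,::-1])
E
```

```text
ee_pos: [549.0, 141.8, 153.4]
ft_force: [0.3, 0.4, 0.2]
65 [568.77614718 119.5593998  163.37105545] 73.53911263105502
```

View pics/c5.png

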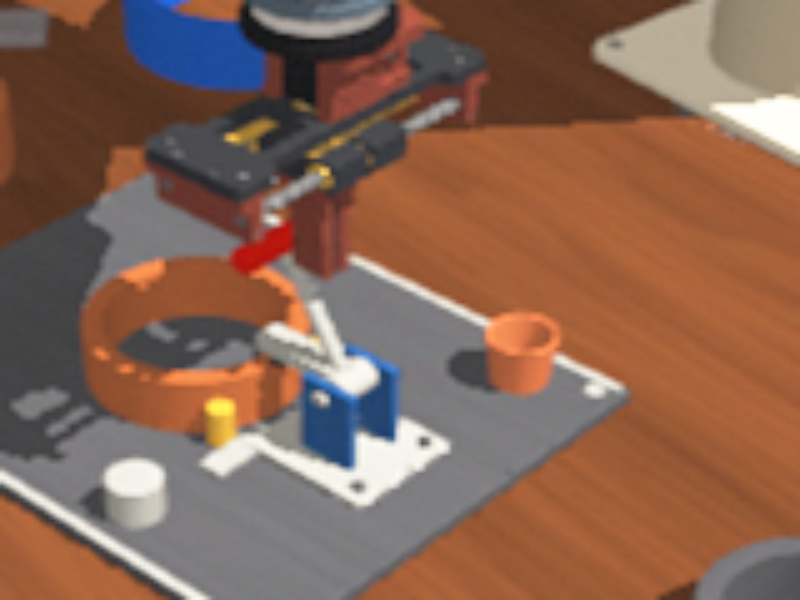

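The clamp has snapped over: the red bar is at crop (262,248), forward of the fingers, and the foot at (290,345) is down on the rim. I'll back off and check.

```bash
python3 -m creep '[-0.001,0.008,0,0, -0.003,0.02,0,0, -0.006,0.04,0,0, -0.009,0.06,0.02,0, -0.009,0.06,0.05,0, -0.009,0.08,0.09,0, -0.009,0.11,0.1,0, -0.009,0.15,0.1,0, -0.02,0.19,0.1,0, -0.03,0.23,0.1,0]' |grep -E "ee_|ft_"; python3 -m creep '[-0.03,0.04,0,0, -0.06,0.08,0,0, -0.08,0.1,0,0, -0.08,0.1,0,0, -0.08,0.1,0,0, -0.08,0.1,0,0]'|grep -E "ee_|ft_|t:"; python3 - <<'E'
from h import *
I,D=cams.get_image("top");W=cloud("top",D);H=cv2.cvtColor(I,cv2.COLOR_RGB2HSV).astype(int)
m=(D>0)&(W[...,0]>470)&(W[...,0]<680)&(W[...,1]>-60)&(W[...,1]<130)&(W[...,2]>47)&(W[...,2]<66)&(H[...,0]<15)&(H[...,1]>120)
P=W[m];c,r=cv2.minEnclosingCircle(P[:,:2].astype(np.float32));print(c,2*r)
m=(D>0)&(W[...,2]>100)&(W[...,2]<200)&((H[...,0]<6)|(H[...,0]>174))&(H[...,1]>170)&(W[...,0]>470)&(W[...,0]<600)&(W[...,1]>50)&(W[...,1]<250)
P=W[m];print(m.sum(),P.mean(0),(P.mean(0)[:2]-[562.1,44.1])@[-.152,.988])
J,_=cams.get_image("scene")
a=np.hstack([cv2.resize(I[130:235,200:310],(400,400)),cv2.resize(J[150:250,160:310],(400,400))]);cv2.imwrite("pics/c6.png",a[:,:,::-1])
E
```

```text
ee_pos: [518.3, 375.3, 254.6]
ft_force: [-0.2, 0.0, -0.0]
t: 15.22
ee_pos: [438.4, 473.0, 253.7]
ft_force: [-0.5, 0.0, -0.2]
(561.5491943359375, 45.84148406982422) 131.09759521484375
108 [550.66424571 112.30082581 165.00195557] 69.1206505568576
```

View pics/c6.png

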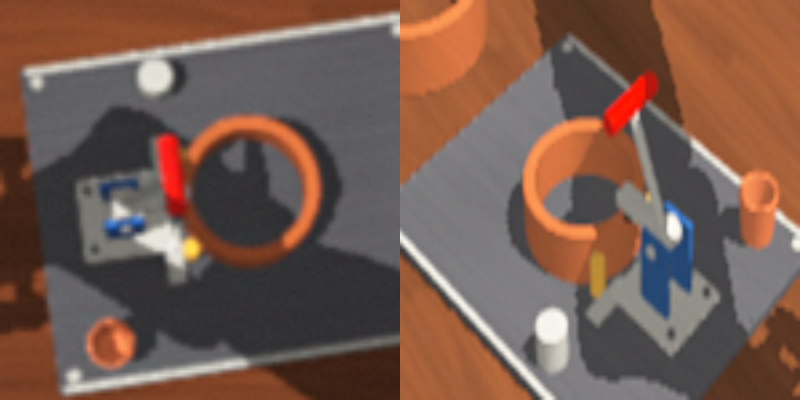

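The bar sits 69 mm beyond home, matching 0.92 rad (shut). The foot is on the rim, the ring is home and flat, and the plug and cup are untouched.

```bash
python3 -c "
from h import *
print(ticket.close_job())"
```

```text
the job is handed in; nothing more can be done
None
```

The ring rests against both pegs and the clamp is snapped shut with its foot on the rim; measured pushes peaked at about 11 N, nothing else was touched, and I handed the job in at about 15 s.

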